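Load the keyed block into the dry-block incubator

ROBOT

A 6-joint arm with a two-finger parallel gripper is mounted at the origin on the work surface; the furniture and walls round the work are solid. World frame = base frame: x ahead of the robot, y to its left, z up, the work surface at z = 0. Lengths are in m, angles in rad, forces in N, time in s.
With the tool pointing down it reaches from about 0.325 to 0.9 m from the base axis. Payload 6.1 kg.
Tool frame: the origin (TCP) lies at the centre of the arm's flange, where the gripper is bolted on; the fingertips stand 173 mm ahead of it and the grasp point (between the pads) lies 155 mm ahead of it; z points along the fingers, y is the line along which they close (so a half turn about z gives the same grasp; the last joint's range is limited). The gripper opens to 85 mm and grips with 20 to 120 N. Pads are 22 mm wide; open, the fingers measure 114 mm over their backs; the gripper's body (76 mm by 85 mm) begins 54 mm behind the grasp point. The pads swing forward as they close: fully open they stand 13 mm farther back than shut.
Start: joints at [0.999, 0.22, 1.526, -0, 1.395, -0.126], TCP at [0.269, 0.564, 0.405] pointing down, gripper open.
Joint ranges: [-2.98, 2.98], [-0.91, 2.08], [0.09, 2.57], [-1.24, 4.39], [0.2, 2.65], [-2.68, 2.68]. Speed limits (rad/s): [2.57, 2.57, 3.01, 3.14, 3.14, 3.14].

INTERFACE

Orientations are given as [roll, pitch, yaw] about the fixed x, y, z axes, in that order (R = Rz(yaw) Ry(pitch) Rx(roll)).
In Python, from rig import arm gives the robot as it stands. Calls block until the motion is done:
- arm.movep(position, orientation): joint-space move of the TCP to a pose.
- arm.move_l(position, vel=0.15, attitude=None, until_force=None): straight line of the TCP; attitude=None keeps the orientation; vel is the mean speed in m/s. With until_force (N) it stops when the force on the tool has changed by that much, and returns True; else False.
- arm.goto_joints(angles): joint-space move.
- arm.move_gripper(opening): finger opening in m; the grip force is fixed at half the most; returns when the fingers have stopped.
- arm.wait(seconds).
- arm.solve_ik(position, orientation): joint angles nearest the present ones, or None.
- arm.get_state(): the state.
- arm.get_image(name): name is "scene" or "top"; returns the picture (420x560x3 uint8, red, green, blue); there is no depth.
- arm.get_calibration(name): a dict with "camera_matrix" (3x3 intrinsics, pixels), "k1" (the pictures are not rectified: a ray, as slopes to the right and down, at radius r is drawn at 1 + k1 r^2 times it, then the intrinsics apply), "cam_to_world" (4x4, takes a point from camera to world coordinates). Camera axes: x right, y up, looking along -z (the intrinsics and any distortion apply to the point x, -y, -z); pixel columns grow to the right and rows downward; lengths in m; the calibration is good to about 2 mm. A picture is of the moment at which its call begins. get_calibration takes no time and is no camera call.
A pose or a line that the arm cannot do raises arm.MotionError and nothing moves.
- arm.sign_off(): hands the job in; it is judged then, once.
The state is a dict: "time": time; "joints": joint angles; "dq": joint speeds; "effort": joint torques, N m; "tcp_pos": TCP position; "tool_rot": TCP orientation; "wrist_force": force on the tool from outside, world axes, zero at the start; "torque": the same for the moment, N m; "width": finger opening in m; "grasp_force": force on a finger pad.
Only numpy, scipy, OpenCV 4.12 (cv2) and the standard library are available. Lean on these libraries where they do the work, as an engineer would, in place of code of your own. Each camera call takes 0.05 s, during which the arm holds its last target. There are 200 camera calls.

TASK

Get the small incubator ready: swing its lid open past upright, lift the metal tube block off the sloping stand, and set it gently into the incubator's pocket, key in the slot, so that it sits flat and fully down. Then shut the lid completely over it without slamming it. Leave the bottle, the tube rack and the timer where they stand.

Things in the scene. Friction and masses are not known exactly. Their poses are not given: they have to be found in the camera images.
- incubator: white dry-block incubator, fixed, 130 x 92 x 50 mm (x, y, z to deck). Origin: centre of its underside; +x to its hinge side (back), -x to its front with display. Its deck has an open pocket 77 (x) x 55 (y) x 20 mm deep above its origin, upper edges bevelled 6 mm; from the middle of its -x side a slot 22 mm wide (y) runs 9.5 mm further to -x for the block's key.
- pocket (a point): centre of the pocket's floor, 30 mm above the incubator's underside (the deck is 20 mm above this point); axes as the incubator
- lid (a joint): angle of the grey lid with clear window (rad): 0 shut, grows as its front edge swings up and back, 1.57 upright, 2.1 end stop. Stiff hinge: stays at any angle. A hollow cover 122 (x) x 84 x 37 mm; hinge axis along the incubator's y through point lid_hinge.
- lid_hinge (a point): middle of the hinge axis at the deck's rear edge: 65 mm behind (+x) and 50 mm above the incubator's origin; does not move; axes as the incubator
- lid_handle (a point): centre of the lid's black handle, a bar 24 mm long (y), 12 x 12 mm thick, on a 10 mm wide web at the middle of the lid's front edge; axes: the lid's. Shut, it is 155 mm in front of (-x) and 12 mm above the hinge axis, 19 mm clear of the housing and 23 mm of the lid's wall. Can be pinched by its ends from above; 2 to 3 N move it.
- block: aluminium tube block, 72 (x) x 50 (y) x 50 mm (z), 0.2 to 0.4 kg, eight wells in its top. Origin: centre of its underside, z to its top. Mid -x side: key rib 14 mm wide (y), 8 mm proud, up to 34 mm high. Starts tilted 30 degrees on the stand, top leaning to +x. Grip it across the 50 mm by its upper 25 mm; seated, its axes point as the incubator's and its top is 30 mm above the deck.
- drain_stand: steel sloping stand, fixed, 104 x 64 mm foot. Origin: centre of its underside; its plate falls from its -x side to its +x side at 30 degrees; two lips 19 mm high hold the block at the low (+x) end. Its y sides are open.
- stand_seat (a point): point on the plate's upper surface, 48 mm above the stand's origin; the block's origin starts here
- bottle: bystander: small white bottle with a black cap, 40 mm diameter, 85 mm tall; origin: centre of its underside
- rack: bystander: narrow cream five-place tube rack standing on the table, 21 x 120 x 73 mm; origin: centre of its underside
- bench_timer: bystander: white square bench timer lying on the table, 62 x 62 x 21 mm; origin: centre of its underside
Mind the look-alikes: they are no part of the job. Of the things shaped like the incubator, the white one is meant.

How it is judged:
On the way, in this order (a step that is already met when the one before it is completed fails the run):
1. the lid is open past upright (over 1.5 rad) (value of joint lid above 1.5 rad), for 0.2 s.
2. the block is lifted off the sloping stand, lid still open (contact force between block and drain_stand below 0.01 N and distance between block and stand_seat above 0.05 m and value of joint lid above 1.2 rad), for 0.2 s.
3. the block sits flat and fully down in the pocket, released, lid still open (horizontal distance between block and pocket below 0.005 m and z of block in the frame of pocket below 0.003 m and angle between block's own z axis and vertical below 0.04 rad and contact force between the fingers and block below 0.01 N and value of joint lid above 1 rad), for 0.2 s.
At the end, for the whole second after the job is handed in: The block rests in the incubator's pocket: centre within 5 mm, underside within 3 mm of the pocket floor, within 0.04 rad of level and 0.1 rad of square, at rest; the lid is shut over it (under 0.06 rad); nothing is held (value of joint lid below 0.06 rad and horizontal distance between block and pocket below 0.005 m and z of block in the frame of pocket between -0.003 and 0.003 m and angle between block's own z axis and vertical below 0.04 rad and angle between the x axis of block and the x axis of incubator, either way round below 0.1 rad and linear speed of block below 0.01 m/s); the robot touches nothing.
It fails at once if the block is forced against or dropped on the incubator (over 80 N) (contact force between block and incubator above 80 N).
It fails at once if the lid is slammed (closing faster than 4 rad/s) (velocity of joint lid below -4 rad/s).
It fails at once if the bottle, rack or timer is moved more than 30 mm or knocked over (distance of any of bottle, rack, bench_timer from where it was at the start of the episode above 0.03 m or angle between any of bottle, rack, bench_timer's own z axis and vertical above 0.5 rad).
It also fails if it takes over 67 s, if anything falls off the work surface, if the arm or the gripper's body presses on something with over 40 N, if the wrist force passes 120 N, or if a joint passes its speed limit or range.

## Working session

There is one attempt and no reset: what is moved stays moved. The work goes in short steps, each a Python script; the robot and the scene stay as the last script left them, time stands still between calls to the robot, and variables do not carry over. Pictures are saved under pics/ and viewed, at most 10 in all, crops included, and the job is handed in when it is done.

```bash
ls; mkdir -p pics
python3 - <<'E'
from rig import arm
import cv2,numpy as np
np.set_printoptions(precision=4,suppress=True)
for n in("scene","top"):
    im=arm.get_image(n); cv2.imwrite(f"pics/{n}0.png",im[...,::-1]); print(arm.get_calibration(n))
print(arm.get_state())
E
```

```text
pics
{'camera_matrix': array([[456.0147,   0.    , 279.8035],
       [  0.    , 456.0147, 215.0143],
       [  0.    ,   0.    ,   1.    ]]), 'k1': -0.09707203508076628, 'cam_to_world': array([[-0.6568,  0.3796, -0.6515, -0.4082],
       [-0.7541, -0.3333,  0.5659,  0.9615],
       [-0.0023,  0.863 ,  0.5052,  0.6997],
       [ 0.    ,  0.    ,  0.    ,  1.    ]])}
{'camera_matrix': array([[476.7605,   0.    , 277.916 ],
       [  0.    , 476.7605, 199.4702],
       [  0.    ,   0.    ,   1.    ]]), 'k1': -0.09083749294907456, 'cam_to_world': array([[-0.0132,  0.9867, -0.1621,  0.1997],
       [-0.9999, -0.0139, -0.0029,  0.258 ],
       [-0.0051,  0.1621,  0.9868,  1.3434],
       [ 0.    ,  0.    ,  0.    ,  1.    ]])}
{'time': 0.1, 'joints': array([ 0.9989,  0.2211,  1.5275,  0.    ,  1.3947, -0.1261]), 'dq': array([ 0.0012, -0.0021, -0.0028, -0.    ,  0.0001,  0.0009]), 'effort': array([  0.001 , -49.8241, -39.0548,  -0.0004,   0.0057,  -0.    ]), 'tcp_pos': array([0.2694, 0.5637, 0.4037]), 'tool_rot': array([-3.1399, -0.0002,  2.6958]), 'wrist_force': array([ 0.3089, -0.0749, -0.6438]), 'torque': array([-0.0357, -0.0219,  0.0113]), 'grasp_force': 0.0, 'width': 0.08555967143740964}
```

View pics/scene0.png

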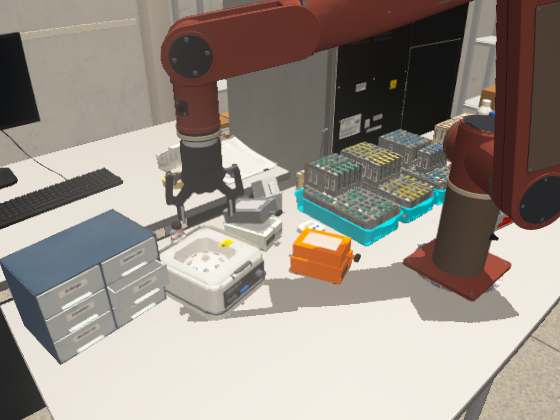

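View pics/top0.png

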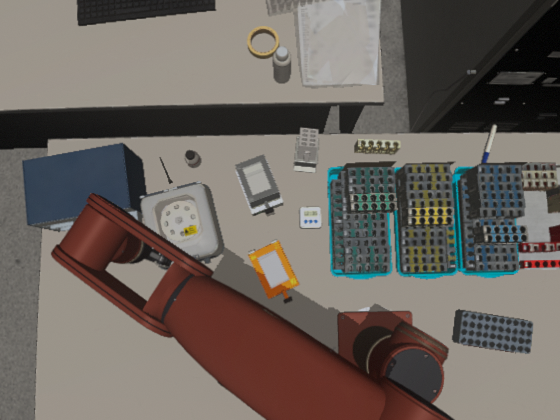

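The top view shows these candidates:
- **Incubators:** a white/grey-lid box at (260,185) and an orange one at (273,268). The white one is meant. The large centrifuge at (180,220) is a different device.
- **Block on stand:** (307,148).
- **Bystanders:** bottle (192,158), rack (377,146), timer (311,217).

I'll confirm with one enlarged crop.

Run:
```python
import cv2
a=cv2.imread("pics/top0.png")[120:240,230:390]; cv2.imwrite("pics/c1.png",cv2.resize(a,None,fx=5,fy=5,interpolation=cv2.INTER_CUBIC))
a=cv2.imread("pics/scene0.png")[160:290,210:370]; cv2.imwrite("pics/c2.png",cv2.resize(a,None,fx=4.5,fy=4.5,interpolation=cv2.INTER_CUBIC))
```

```text
(no output)
```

View pics/c1.png

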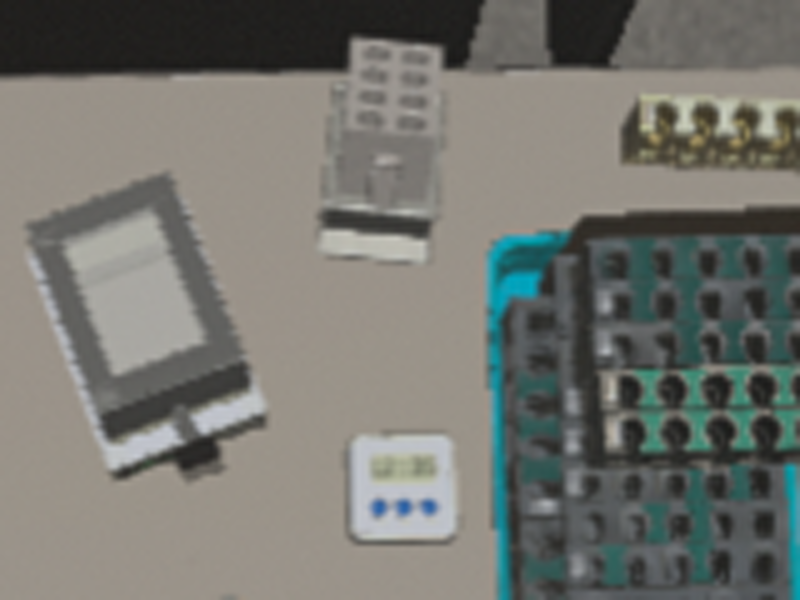

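View pics/c2.png

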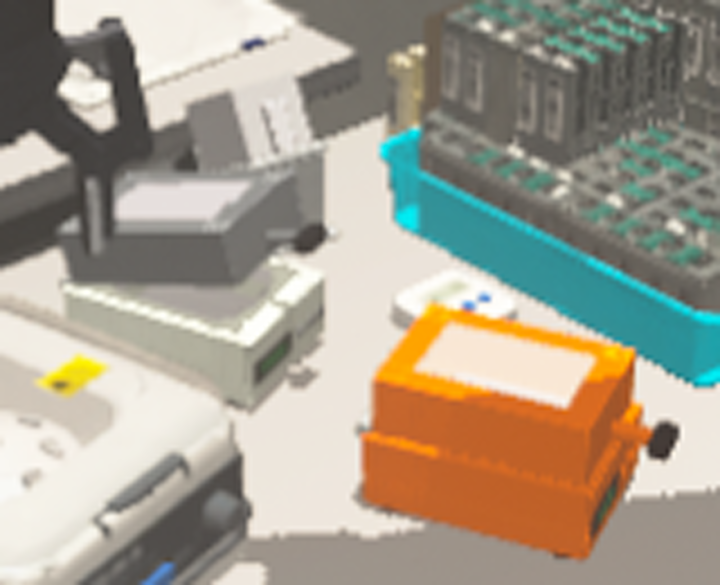

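The crops confirm the target: white housing with a grey lid and black handle, top view (270,211). The lid is already a little ajar. The aluminium block, rib facing the robot, is at (307,148). Next I'll compute positions.

```bash
cat > h.py <<'E'
from rig import arm
import cv2,numpy as np
from scipy.spatial.transform import Rotation as Ro
np.set_printoptions(precision=4,suppress=True)
def ray(n,px):
    c=arm.get_calibration(n);K=c["camera_matrix"];T=c["cam_to_world"]
    u=cv2.undistortPoints(np.array([[px]],float),K,np.array([c["k1"],0,0,0,0]))[0,0]
    d=T[:3,:3]@[u[0],-u[1],-1]; return T[:3,3],d/np.linalg.norm(d)
def plane(n,px,z):
    o,d=ray(n,px); return o+d*(z-o[2])/d[2]
def tri(pt,ps):
    (a,d),(b,e)=ray("top",pt),ray("scene",ps)
    s=np.linalg.lstsq(np.c_[d,-e],b-a,rcond=None)[0]
    p,q=a+s[0]*d,b+s[1]*e
    return (p+q)/2,np.linalg.norm(p-q)
def proj(n,P):
    c=arm.get_calibration(n);T=np.linalg.inv(c["cam_to_world"]);p=T[:3,:3]@P+T[:3,3]
    u=np.array([p[0],-p[1]])/-p[2]; u=u*(1+c["k1"]*(u@u)); return c["camera_matrix"][:2,:2]@u+c["camera_matrix"][:2,2]
E
python3 - <<'E'
from h import *
c1=lambda x,y:(230+x/5-.4,120+y/5-.4); c2=lambda x,y:(210+x/4.5-.4,160+y/4.5-.4)
FL=plane("top",c1(108,464),.05);FR=plane("top",c1(268,408),.05);L=plane("top",c1(30,258),.05)
print(FL,FR,np.linalg.norm(FL-FR))
print("yaw L",np.degrees(np.arctan2(*(L-FL)[1::-1])),"yaw front",np.degrees(np.arctan2(*(FL-FR)[1::-1]))-90)
yaw=np.radians((np.degrees(np.arctan2(*(L-FL)[1::-1]))+np.degrees(np.arctan2(*(FL-FR)[1::-1]))-90)/2)
ex=np.array([np.cos(yaw),np.sin(yaw),0]); O=(FL+FR)/2+ex*.065; print("inc centre",O,yaw,"hinge",O+.065*ex)
h,e=tri(c1(200,457),c2(308,237));print("handle",h,e)
v=h-(O+.065*ex);print("r",v@ex,v[2],np.hypot(v@ex,v[2]),"ang",np.arctan2(v[2],-v@ex)-np.arctan2(12,155),"lat",v@np.array([-ex[1],ex[0],0]))
for p,z in[((352,38),.0733),((442,45),.0733),((437,135),.1093),((355,128),.1093)]: print(plane("top",c1(*p),z))
E
```

```text
[0.3773 0.3355 0.05  ] [0.4071 0.2474 0.05  ] 0.09300578539938094
yaw L 20.295680342400292 yaw front 18.710730708459295
inc centre [0.4535 0.3132 0.05  ] 0.34039515111190055 hinge [0.5148 0.3349 0.05  ]
handle [0.3745 0.2853 0.1023] 0.0037425836653212385
r -0.1487582021685546 0.052293375734445646 0.1576819579347126 ang 0.26077438908285916 lat 0.00011305578724277854
[0.6107 0.1978 0.0733]
[0.606  0.148  0.0733]
[0.5443 0.1552 0.1093]
[0.5487 0.199  0.1093]
```

```bash
cat >> h.py <<'E'
yaw=.3404; ex=np.array([np.cos(yaw),np.sin(yaw),0]); ey=np.array([-ex[1],ex[0],0]); Z=np.array([0,0,1.])
O=np.array([.4535,.3132,0]); H=O+.065*ex+.05*Z
def hp(t): a=t+.0773; return H+.1555*(-np.cos(a)*ex+np.sin(a)*Z)
def rpy(z,y): return Ro.from_matrix(np.c_[np.cross(y,z),y,z]).as_euler('xyz')
def tcp(g,z): return g-.155*z
E
cat > a.py <<'E'
from h import *
t0=.26
for s in(1,-1):
    r=rpy(-Z,s*ey); print(s,r,[arm.solve_ik(tcp(hp(t),-Z),r) is not None for t in(t0,1,1.5,2.03)],arm.solve_ik(tcp(hp(t0),-Z),r))
s=min((1,-1),key=lambda s:np.abs(arm.solve_ik(tcp(hp(t0),-Z),rpy(-Z,s*ey))-arm.get_state()["joints"]).max())
r=rpy(-Z,s*ey); g=tcp(hp(t0),-Z)
arm.move_gripper(.055)
arm.movep(g+.1*Z,r)
print(arm.move_l(g,vel=.15,until_force=8))
arm.move_gripper(0.0)
q=arm.get_state();print(q["time"],q["tcp_pos"],q["width"],q["grasp_force"],q["wrist_force"])
im=np.vstack([arm.get_image("top")[120:270,200:400],arm.get_image("scene")[150:300,190:390]]);cv2.imwrite("pics/d.png",cv2.resize(im[...,::-1],None,fx=2,fy=2))
E
python3 a.py
```

```text
1 [-3.1416  0.     -2.8012] [True, True, True, True] [ 0.4825  0.021   2.0434 -0.      1.0772 -1.4287]
-1 [3.1416 0.     0.3404] [True, True, True, True] [ 0.4825  0.021   2.0434 -0.      1.0772  1.7129]
False
2.9 [0.3768 0.2859 0.2571] 0.022405028012531757 58.62875998020172 [ 1.7543 -1.9857  0.372 ]
```

Run:
```python
from h import *
r=arm.get_state()["tool_rot"]
for t in np.r_[np.arange(.4,2.0,.2),2.0]:
    arm.move_l(tcp(hp(t),-Z),vel=.15)
    q=arm.get_state();print(round(t,2),round(q["time"],2),q["width"],q["wrist_force"])
arm.move_gripper(.05); arm.move_l(arm.get_state()["tcp_pos"]+.09*Z,vel=.2)
g=np.array([.5,0.0,.45]); arm.movep(g,rpy(-Z,-np.array([0,1.,0])))
print(arm.get_state()["time"])
a=arm.get_image("top");b=arm.get_image("scene");cv2.imwrite("pics/t1.png",a[...,::-1]);cv2.imwrite("pics/s1.png",b[...,::-1])
im=np.hstack([cv2.resize(a[110:240,230:330],None,fx=4,fy=4,interpolation=2),cv2.resize(b[130:260,210:310],None,fx=4,fy=4,interpolation=2)]);cv2.imwrite("pics/e.png",im[...,::-1])
```

```text
0.4 3.29 0.022167900618721526 [ 3.9059 -0.0593 -4.0167]
0.6 3.65 0.02233755993953853 [ 0.4243 -0.4112 -2.894 ]
0.8 4.01 0.022538799320790975 [-0.8772  1.8877 -2.2748]
1.0 4.37 0.022632427174518865 [-2.3621  3.1616 -2.6377]
1.2 4.72 0.022490792117061995 [-2.4564  5.2875 -1.0804]
1.4 5.08 0.022259819855313605 [-2.7319  6.2594 -0.7702]
1.6 5.44 0.022122982176151836 [-3.0978  7.4544  1.3414]
1.8 5.8 0.02249367405720397 [-3.2256  7.9035  1.9186]
2.0 6.16 0.02248752242610682 [-1.4055  9.525   2.9303]
9.5917
```

View pics/e.png

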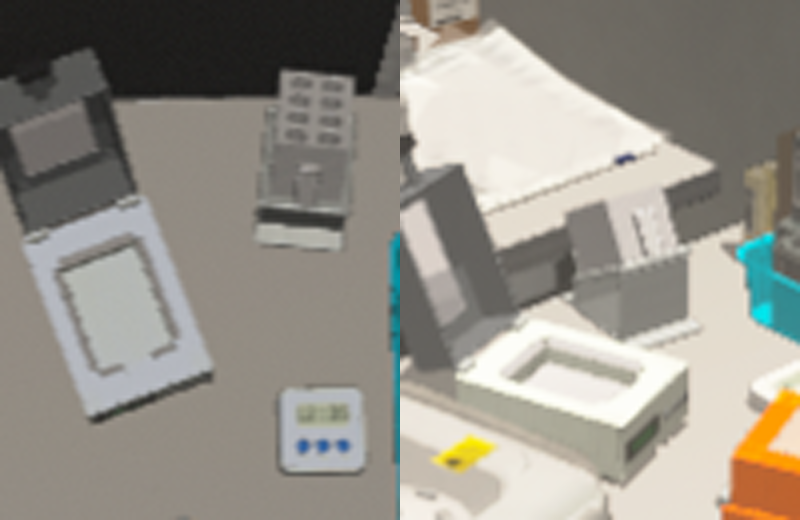

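The lid is open at about 2.0 rad and the pocket is clear. The crop shows the deck corners at (92,415), (213,372), (148,200) and (25,240). The block's top face spans (283,70) to (351,150).

Run:
```python
from h import *
c=lambda x,y:(230+x/4-.4,110+y/4-.4); s=lambda x,y:(210+(x-400)/4-.4,130+y/4-.4)
D=[plane("top",c(*p),.05) for p in[(92,413),(213,371),(148,198),(25,240)]]
print("deck",np.array(D),"centre",np.mean(D,0)); 
for i in range(4):
    d=D[(i+1)%4]-D[i]; print(np.linalg.norm(d),np.degrees(np.arctan2(d[1],d[0])))
W=[[(301,83),(299,100),(297,117),(295,134)],[(333,87),(331,104),(328,121),(327,137)]]
zz=.0913+.5*np.array([-27,-9,9,27])/1000
for col in W:
    P=np.array([plane("top",c(*p),z) for p,z in zip(col,zz)]);d=P[0]-P[-1];print("wells",P,np.degrees(np.arctan2(d[1],d[0])))
C=[plane("top",c(*p),z) for p,z in[((283,70),.0733),((355,74),.0733),((351,150),.1093),((277,144),.1093)]]
print("top corners",np.array(C),np.mean(C,0))
# scene: top face low-edge etc triangulated: high -x edge left corner & far right-top
g=cv2.imread("pics/t1.png",0)[120:160,290:325]; print("img saved")
print(tri(c(277,144),s(608,196)),tri(c(283,70),s(568,205)))
cv2.imwrite("pics/f.png",np.hstack([cv2.resize(cv2.imread("pics/t1.png")[122:177,288:325],None,fx=10,fy=10,interpolation=0),cv2.resize(cv2.imread("pics/s1.png")[170:225,245:288],None,fx=10,fy=10,interpolation=0)]))
```

```text
deck [[0.376  0.3317 0.05  ]
 [0.404  0.2484 0.05  ]
 [0.5268 0.2919 0.05  ]
 [0.498  0.3778 0.05  ]] centre [0.4512 0.3124 0.05  ]
0.08781574174136288 -71.44369229203662
0.13027468697189473 19.510199915442676
0.09052701033459817 108.50842294701133
0.13042361979296066 -159.29937221101883
wells [[0.5999 0.1849 0.0778]
 [0.585  0.187  0.0868]
 [0.5703 0.1892 0.0958]
 [0.5558 0.1913 0.1048]] -8.293160063238268
wells [[0.5968 0.1628 0.0778]
 [0.5819 0.1652 0.0868]
 [0.5672 0.1682 0.0958]
 [0.5534 0.1698 0.1048]] -9.165721704864712
top corners [[0.6109 0.1969 0.0733]
 [0.6074 0.147  0.0733]
 [0.5429 0.1543 0.1093]
 [0.5477 0.2037 0.1093]] [0.5772 0.1755 0.0913]
img saved
(array([0.5467, 0.2036, 0.1118]), np.float64(0.0007900666665842535)) (array([0.6078, 0.1961, 0.0798]), np.float64(0.002960755999760058))
```

View pics/f.png

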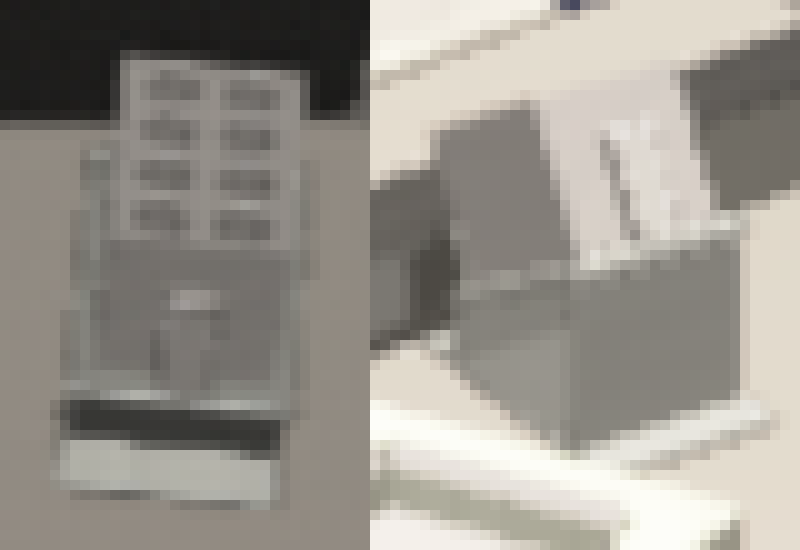

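```bash
cat >> h.py <<'E'
O=np.array([.4518,.3127,0]); P=O+.03*Z
yb=np.radians(-6.3); bx0=np.array([np.cos(yb),np.sin(yb),0]); by=np.array([-bx0[1],bx0[0],0]); bz=.5*bx0+np.cos(np.pi/6)*Z
G=np.array([.577,.1762,.0913])-.010*bz
E
cat > b.py <<'E'
from h import *
pre=O-.17*ey-.06*ex+.25*Z
for s in(1,-1):
    print(s,[arm.solve_ik(*a) for a in[(tcp(G,-bz),rpy(-bz,s*by)),(tcp(pre,-Z),rpy(-Z,s*ey)),(tcp(P+.04*Z,-Z),rpy(-Z,s*ey))]])
E
python3 b.py
```

```text
1 [array([ 0.1098,  0.6944,  1.2972,  0.1097,  1.6626, -1.3696]), array([ 0.1173, -0.157 ,  1.9126, -0.    ,  1.386 , -1.7939]), array([ 0.4619,  0.2449,  1.8623, -0.    ,  1.0344, -1.4493])]
-1 [array([0.1098, 0.6944, 1.2972, 0.1097, 1.6626, 1.772 ]), array([ 0.1173, -0.157 ,  1.9126, -0.    ,  1.386 ,  1.3477]), array([ 0.4619,  0.2449,  1.8623, -0.    ,  1.0344,  1.6923])]
```

```bash
cat >> b.py <<'E'
s=-1; r=rpy(-bz,s*by); arm.move_gripper(.085)
arm.movep(tcp(G+.10*bz,-bz),r)
print(arm.move_l(tcp(G,-bz),vel=.12,until_force=8),arm.get_state()["wrist_force"])
arm.move_gripper(.0); q=arm.get_state();print(q["time"],q["tcp_pos"]-tcp(G,-bz),q["width"],q["grasp_force"],q["wrist_force"])
assert .04<q["width"]<.056
arm.move_l(q["tcp_pos"]+.15*Z,vel=.12); q=arm.get_state();print(q["width"],q["grasp_force"],q["wrist_force"])
arm.movep(tcp(pre,-Z),rpy(-Z,s*ey))
arm.move_l(tcp(P+.04*Z+.05*Z,-Z),vel=.15); q=arm.get_state();print(q["time"],q["tcp_pos"],q["tool_rot"],q["width"])
a=arm.get_image("top");b=arm.get_image("scene");cv2.imwrite("pics/t2.png",a[...,::-1]);cv2.imwrite("pics/s2.png",b[...,::-1])
im=np.hstack([cv2.resize(a[110:240,230:330],None,fx=4,fy=4,interpolation=2),cv2.resize(b[130:260,210:310],None,fx=4,fy=4,interpolation=2)]);cv2.imwrite("pics/g.png",im[...,::-1])
E
python3 b.py
```

```text
1 [array([ 0.1098,  0.6944,  1.2972,  0.1097,  1.6626, -1.3696]), array([ 0.1173, -0.157 ,  1.9126, -0.    ,  1.386 , -1.7939]), array([ 0.4619,  0.2449,  1.8623, -0.    ,  1.0344, -1.4493])]
-1 [array([0.1098, 0.6944, 1.2972, 0.1097, 1.6626, 1.772 ]), array([ 0.1173, -0.157 ,  1.9126, -0.    ,  1.386 ,  1.3477]), array([ 0.4619,  0.2449,  1.8623, -0.    ,  1.0344,  1.6923])]
False [-0.419   0.3451  0.1354]
12.5083 [ 0.0006 -0.0002  0.0008] 0.04859332659909621 65.4303328692913 [ 2.2485 -1.185   3.3859]
0.04859855189719863 64.71681609749794 [-0.4609  0.5861 -4.4401]
16.3833 [0.4522 0.3123 0.2756] [ 3.1415 -0.001   0.3398] 0.04886907288701682
```

View pics/g.png

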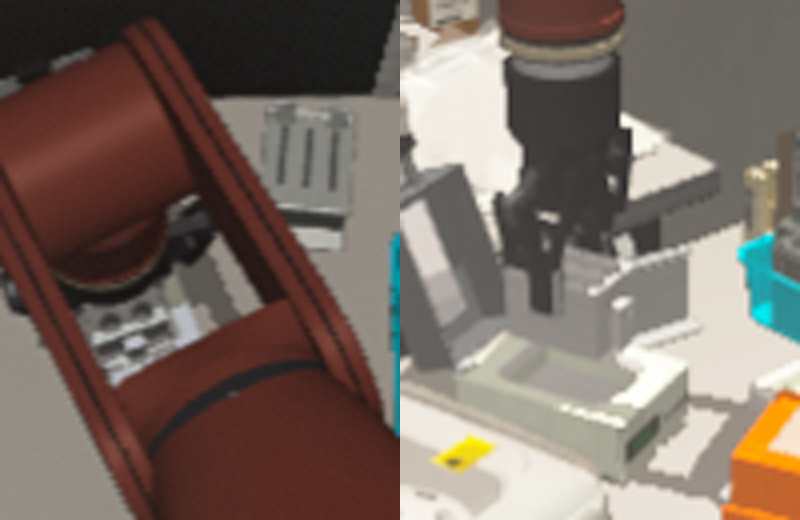

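The block is held level above the pocket, key towards the front. I'll check its offset in the hand by comparing predicted corner points with the image.

Run:
```python
from h import *
B=P+.05*Z+[.0004,-.0004,0]
pts={"bl":(-36,25,0),"br":(-36,-25,0),"tl":(-36,25,50),"tr":(-36,-25,50),"kt":(-44,7,34),"kb":(-44,7,0),"bk":(36,25,0)}
im=[]
for n,f,(y,x,h,w) in(("scene","s2",(175,240,55,40)),("top","t2",(178,245,55,40))):
    k=10;a=cv2.resize(cv2.imread(f"pics/{f}.png")[y:y+h,x:x+w],None,fx=k,fy=k,interpolation=cv2.INTER_CUBIC)
    for m,p in pts.items():
        u=proj(n,B+p[0]/1e3*ex+p[1]/1e3*ey+p[2]/1e3*Z); v=(u-[x,y]+.5)*k; print(n,m,v)
        if n=="scene" or p[2]>30: cv2.drawMarker(a,tuple(int(t) for t in v),(0,0,255),0,14,1)
    if n=="scene":
      for p in[(-32.5-6,27.5+6,20),(-38.5-6,-27.5-6,20),(38.5+6,-33.5,20)]:
        pass
    im.append(a)
cv2.imwrite("pics/h.png",np.hstack(im))
```

```text
scene bl [195.2018 449.2674]
scene br [291.4871 367.1639]
scene tl [190.3222 283.7416]
scene tr [288.759  205.0397]
scene kt [253.7532 315.3704]
scene kb [256.1526 426.5601]
scene bk [-30.3538 382.7962]
top bl [103.079  213.0599]
top br [277.7259 149.4652]
top tl [ 92.8369 181.4339]
top tr [274.4823 115.3587]
top kt [171.2532 196.5511]
top kb [176.1677 217.6686]
top bk [ 13.2225 -32.5907]
```

View pics/h.png

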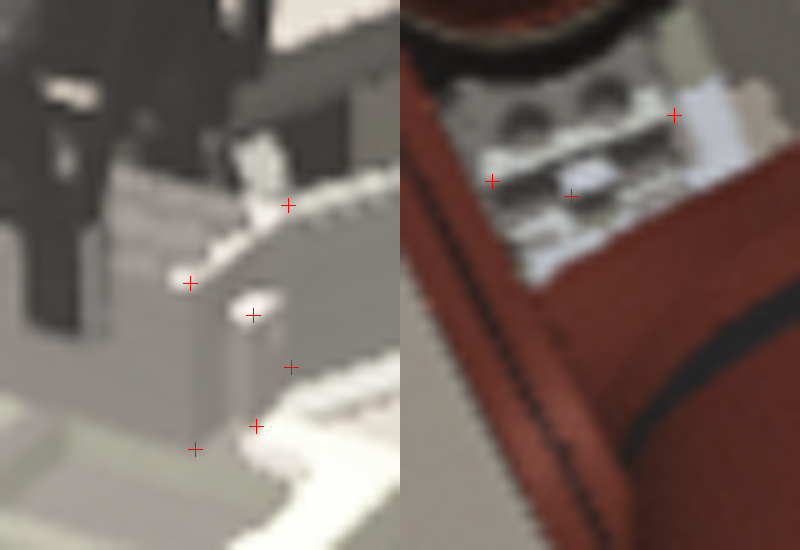

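The block in hand matches the prediction to about 1 mm in both views, so I'll lower it with force monitoring.

Run:
```python
from h import *
t=tcp(P+.04*Z,-Z)
print(arm.move_l(t+.022*Z,vel=.06,until_force=8)); q=arm.get_state();print(q["tcp_pos"]-t,q["wrist_force"])
print(arm.move_l(t-.002*Z,vel=.025,until_force=10)); q=arm.get_state();print(q["time"],q["tcp_pos"]-t,q["wrist_force"],q["torque"])
```

```text
False
[-0.0001 -0.      0.0216] [ 0.9776  0.3474 -3.8894]
True
17.875 [-0.0001 -0.0001  0.0012] [-1.2025 -0.4512  3.9066] [-0.1409  0.0334 -0.0201]
```

Run:
```python
from h import *
arm.move_gripper(.075); q=arm.get_state(); print(q["wrist_force"],q["width"])
arm.move_l(q["tcp_pos"]+.14*Z,vel=.15)
arm.movep([.45,0.0,.42],rpy(-Z,-ey)); print(arm.get_state()["time"])
a=arm.get_image("top");b=arm.get_image("scene");cv2.imwrite("pics/t3.png",a[...,::-1]);cv2.imwrite("pics/s3.png",b[...,::-1])
ims=[]
pts=[(sx*36,sy*25,50) for sx in(-1,1) for sy in(-1,1)]
for n,im,(y,x) in(("top",a,(130,230)),("scene",b,(160,210))):
    c=cv2.resize(im[y:y+90,x:x+80],None,fx=5,fy=5,interpolation=2)[...,::-1].copy()
    for p in pts:
        v=(proj(n,P+p[0]/1e3*ex+p[1]/1e3*ey+p[2]/1e3*Z)-[x,y]+.5)*5; cv2.drawMarker(c,tuple(int(t) for t in v),(0,0,255),0,10,1)
    ims.append(c)
cv2.imwrite("pics/i.png",np.hstack(ims))
```

```text
[-0.05   -0.0595 -0.7431] 0.07484651375087606
20.5417
```

View pics/i.png

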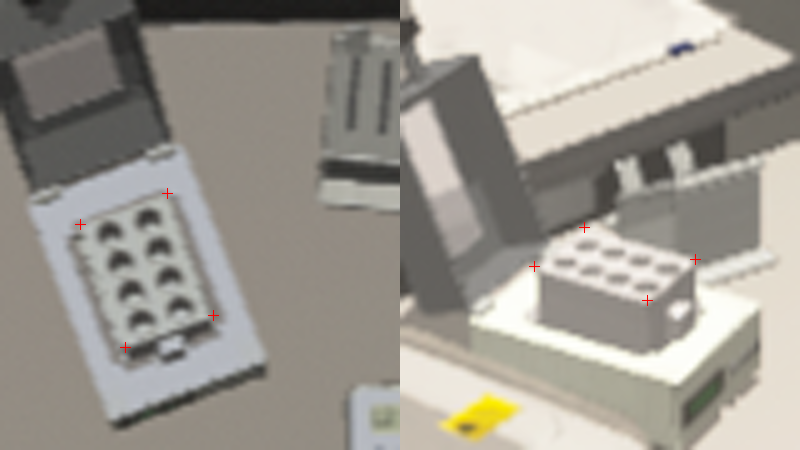

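The block sits flat and fully down with its key in the slot, and its corners match prediction to within about a pixel. Now I'll close the lid.

Run:
```python
from h import *
O=np.array([.4535,.3132,0]); H[:]=O+.065*ex+.05*Z   # same hinge as used on opening
g=tcp(hp(2.0),-Z); arm.move_gripper(.055); arm.movep(g+.09*Z,rpy(-Z,-ey))
print(arm.move_l(g,vel=.15,until_force=8)); arm.move_gripper(0.); q=arm.get_state();print(q["width"],q["grasp_force"],q["wrist_force"])
assert .018<q["width"]<.03
for t in np.r_[np.arange(1.8,.1,-.2),.08]:
    arm.move_l(tcp(hp(t),-Z),vel=.12); q=arm.get_state();print(round(t,2),q["width"],q["wrist_force"])
print(arm.move_l(tcp(hp(-.03),-Z),vel=.04,until_force=12)); q=arm.get_state();print(q["time"],q["wrist_force"],(q["tcp_pos"]-.155*Z-hp(0)))
```

```text
False
0.021959053360211804 58.49833846092224 [-1.0187  7.8686  2.7424]
1.8 0.021395703291378076 [-0.8341  6.5267 -0.1978]
1.6 0.02189242307817979 [-1.1613  6.5651 -0.4322]
1.4 0.021890088964435235 [-1.6407  6.6856  0.1119]
1.2 0.021940510119682812 [-1.9162  5.9974  4.4643]
1.0 0.02200060827410473 [-4.0732  2.7203  7.6963]
0.8 0.022012447664102337 [-6.106   1.2646  9.3642]
0.6 0.021618047197259772 [-4.5824  0.8386  6.15  ]
0.4 0.021949584860998364 [-3.0812 -0.4278  4.3185]
0.2 0.022175800817720772 [-1.388  -2.1643  2.4566]
0.08 0.021582263382194683 [-1.068  -3.3495  2.4445]
True
27.9 [-4.3874 -3.3734 13.3469] [0.0006 0.     0.0031]
```

Run:
```python
from h import *
p=arm.get_state()["tcp_pos"]
print(arm.move_l(p-.004*Z,vel=.02,until_force=12)); q=arm.get_state();print(q["wrist_force"],q["tcp_pos"]-p)
arm.move_gripper(.055); arm.move_l(arm.get_state()["tcp_pos"]+.12*Z,vel=.2); arm.movep([.45,0.0,.42],rpy(-Z,-ey)); print(arm.get_state()["time"])
a=arm.get_image("top");b=arm.get_image("scene");cv2.imwrite("pics/t4.png",a[...,::-1]);cv2.imwrite("pics/s4.png",b[...,::-1])
cv2.imwrite("pics/j.png",np.hstack([cv2.resize(im[y:y+90,x:x+80],None,fx=5,fy=5,interpolation=2)[...,::-1] for im,(y,x) in((a,(140,230)),(b,(170,210)))]))
```

```text
True
[-6.244  -3.1535 14.5743] [ 0.0005  0.0004 -0.    ]
30.4417
```

View pics/j.png

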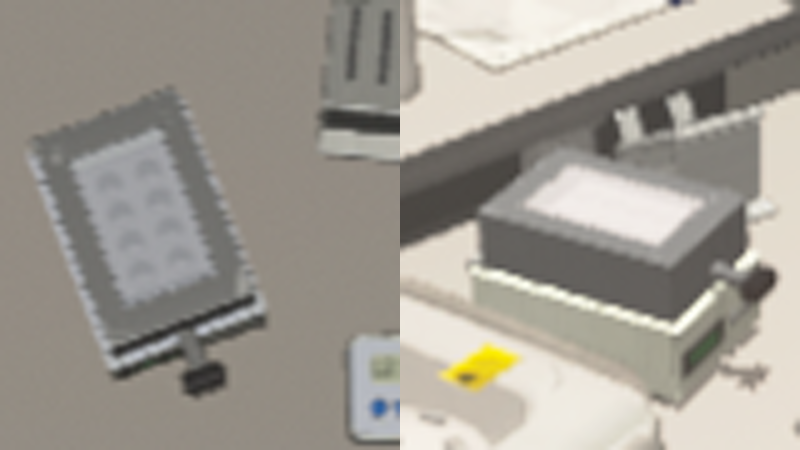

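Run:
```python
from h import *
h,e=tri((270.6,215.3),(281.2,226.0)); print(h,e,hp(0),hp(.06)); 
for t in(0,.03,.06,.1): print(t,proj("top",hp(t)),proj("scene",hp(t)))
```

```text
[0.3673 0.2825 0.0625] 0.0009239056490975658 [0.3686 0.2831 0.062 ] [0.3696 0.2835 0.0713]
0 [270.2557 214.7118] [280.8696 226.0411]
0.03 [270.1649 214.3392] [280.7263 224.5104]
0.06 [270.0557 213.9167] [280.5368 222.9656]
0.1 [269.8816 213.2755] [280.2119 220.8869]
```

The handle measures z = 0.0625, against 0.062 when shut. The lid also resisted 14 N, where 2–3 N would move it, so it is shut.

```bash
python3 -c "
from rig import arm
print(arm.sign_off())"
```

```text
the job is handed in; nothing more can be done
None
```

I handed the job in at about 30 s on the robot clock: the block is seated level in the pocket with its key in the slot, the lid is shut over it, and the bottle, rack and timer were not touched; the sign-off returned no verdict.

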